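# Key and fit the belt pulley on the sander spindle

### The arm

A 6-joint arm with a two-finger parallel gripper is mounted at the origin on the work surface. World frame = base frame: x ahead of the robot, y to its left, z up, the work surface at z = 0. Lengths are in m, angles in rad, forces in N, time in s.
With the tool pointing down it reaches from about 0.425 to 0.95 m from the base axis. Payload 14.7 kg.
Tool frame: the origin (TCP) lies at the very end of the fingers, on their centre line; the grasp point (between the pads) lies 19 mm behind it; z points along the fingers, y is the line along which they close (so a half turn about z gives the same grasp; the last joint's range is limited). The gripper opens to 85 mm and grips with 20 to 120 N. Pads are 22 mm wide; open, the fingers measure 114 mm over their backs; the gripper's body (76 mm by 85 mm) begins 54 mm behind the grasp point. The pads swing forward as they close: fully open they stand 13 mm farther back than shut.
Start: joints at [-1.246, 0.48, 1.596, -0, 1.065, -0.047], TCP at [0.236, -0.606, 0.231] pointing down, gripper open.
Joint ranges: [-2.75, 2.75], [-0.82, 2.05], [0.23, 2.67], [-1.56, 4.7], [0.09, 2.69], [-2.92, 2.92]. Speed limits (rad/s): [1.89, 1.89, 2.39, 3.01, 3.01, 3.01].

### API

Orientations are given as a rotation vector (axis times angle).
In Python, from plant import arm gives the robot as it stands.
- The arm moves only by the tool move_arm, never from a script. Its argument "commands" is a list of rows, each a list of 3 entries, a list of its own where there are three numbers: the shift along the tool's x, y, z as a fraction of full scale, then the turn, a rotation vector about the tool's x, y, z as a fraction of full scale, then the finger opening in mm, from 0 to 85.4. In form: [[[dx, dy, dz], [wx, wy, wz], claw], ...]. A call has 1 to 10 rows; each row is the pose to reach, as a shift and turn from the pose commanded when the call began, along the tool's axes at that moment; what a row does not reach only later rows make up. Full scale, the value 1, is 1000 mm for a shift and 120 degrees for a turn. A row lasts 1/10 s, in which the tool goes at most 50 mm and 8.59 degrees, less where a joint would pass 70% of its speed; a pose out of reach is approached as far as the arm can. A call with a number of a shift or a turn outside -1 to 1 is refused whole. A call with a gripper value outside its range is refused whole. The fingers move at their own pace and stop on an object; "force" is the grip in N (left out, the last holds). Time passes only in rows, so rows that repeat a pose let the fingers close. It gives the time, the measured TCP pose, the force, the opening and the grip force at its end, in the units of the state.
- arm.sense(): the state, without advancing time (a new reading comes with each control period).
- arm.get_image(name): name is "scene" or "top" or "wrist"; returns a dict with "frame" (480x640x3 uint8, blue, green, red), "mtx" (3x3 intrinsics, pixels), "extrinsics" (4x4, takes a point from camera to world coordinates). Camera axes: x right, y down, z forward; pixel columns grow to the right and rows downward; lengths in m; the calibration is good to about 2 mm. The wrist camera is an equidistant fisheye: a pixel r from the principal point sees the ray r / f radians off the axis. A picture is of the moment at which its call begins. There is no depth.
- arm.job_done(): hands the job in; it is judged then, once.
The state is a dict: "time": time; "q": joint angles; "qvel": joint speeds; "joint_efforts": joint torques, N m; "position": TCP position; "tool_rot": TCP orientation; "wrist_force": force on the tool from outside, world axes, zero at the start; "torque": the same for the moment, N m; "width": finger opening in m; "finger_force": force on a finger pad.
Only numpy, scipy, OpenCV 4.12 (cv2) and the standard library are available. Lean on these libraries where they do the work, as an engineer would, in place of code of your own. Each camera call takes 0.05 s, during which the arm holds its last target. There are 200 camera calls.

### The job

Refit the drive pulley of the bench sander: first seat the loose brass key in the slot of the leaning spindle, then slide the pulley over it, orange toothed rim first, with its keyway on the key, until it sits fully home against the shoulder, and let go. Leave the glue bottle, the sanding block and the spanner where they are.

Things in the scene. Friction and masses are not known exactly. Their poses are not given: they have to be found in the camera images.
- key: loose brass key, a round-ended bar 28 long (x), 10 wide (y), 12 high (z), origin at its centre, 30 g. Starts z up on the mat, turned any way in the level plane. Either end and either 28 x 10 face may enter the spindle slot; the 10 mm width goes across the slot.
- mat: fixed black rubber mat with orange edges, 120 x 120, 6 thick, origin under its centre; the key starts on it
- pulley: toothed pulley, 42 long, 0.3 to 0.45 kg. Origin on bore axis at seating face; x runs along the bore to the hub's free end, z to the keyway. x 0 to 12: orange rim, 71 across; x 12 to 42: square aluminium hub, flat sides y = -24 and 24 to grip (grip centre x = 27, y = z = 0), z -24 to 25. Bore 29.5 across, keyway 11.5 wide, roof 21 from axis, red dash at hub end; no lead-in.
- stand: fixed wooden stand, base 90 x 90 x 10, block 26 (x) by 44, top 50 high, origin under its centre. The pulley starts on it, hub flat on the block, bore level along the stand's x, keyway up, axis 74 above the table; lift it straight up.
- shoulder (a point): fixed point on the spindle axis in the plane of the shoulder (dark collar 40 across), 115 above table. x: along the spindle to its free end, 30 deg above level, to the robot's left; y level; z: square to the spindle, upper side. Spindle 28 across to x = 52, tapering to 21 across at its end x = 58. Green head 76 across at x < -6. A pulley fully home has its origin here, axes x alike.
- slot_middle (a point): fixed point on the spindle axis at mid-slot, 22.75 from the shoulder, same axes. Slot 34 long, 11.5 wide, floor 7.5 and edges 12 from the axis: seated key centre 13.5, top 19.5 from axis; key outside the slot: centre 17 or more. Slot angle is not reported: faces z or up to 11 deg (0.19 rad) either side, about x; find it by touch or sight. Spindle turns stiffly (0.15 N m).
- glue: yellow glue bottle with red cap, 56 across, 130 high, loose, to be left alone; origin under its centre
- sander: cork and blue sanding block, 110 x 60 x 38, loose, to be left alone; origin under its centre
- spanner: steel spanner lying flat, loose, to be left alone; origin under its middle

How it is judged:
On the way, in this order (a step that is already met when the one before it is completed fails the run):
1. the key is seated in the spindle slot, the pulley still off the spindle (distance between key and slot_middle below 0.0148 m and angle between the x axis of key and the x axis of slot_middle, either way round below 0.15 rad and distance between pulley and shoulder above 0.062 m), for 0.2 s.
2. the pulley is on the spindle with its keyway over the key (distance between pulley and shoulder below 0.03 m and angle between the x axis of pulley and the x axis of shoulder, either way round below 0.12 rad and angle between the z axis of pulley and the z axis of key, either way round below 0.15 rad and distance between key and slot_middle below 0.0148 m).
At the end, for the whole second after the job is handed in: Key in the slot (centre within 14.8 mm of the slot middle on the axis, along the spindle within 0.15 rad); pulley over it, keyway on the key within 0.15 rad, seating face within 3 mm of the shoulder, centred within 4 mm, square within 0.08 rad, at rest (distance between key and slot_middle below 0.0148 m and angle between the x axis of key and the x axis of slot_middle, either way round below 0.15 rad and x of pulley in the frame of shoulder below 0.003 m and distance between pulley and shoulder below 0.004 m and angle between the x axis of pulley and the x axis of shoulder, either way round below 0.08 rad and angle between the z axis of pulley and the z axis of key, either way round below 0.15 rad and linear speed of pulley below 0.02 m/s); the robot touches nothing.
It fails at once if the glue bottle is moved by more than 30 mm or tipped over (distance of glue from where it was at the start of the episode above 0.03 m or angle between glue's own z axis and vertical above 0.5 rad).
It fails at once if the sanding block is moved by more than 30 mm (distance of sander from where it was at the start of the episode above 0.03 m).
It fails at once if the spanner is moved by more than 30 mm (distance of spanner from where it was at the start of the episode above 0.03 m).
It also fails if it takes over 72 s, if anything falls off the work surface, if the arm or the gripper's body presses on something with over 40 N, if the wrist force passes 120 N, or if a joint passes its speed limit or range.

## Working session

There is one attempt and no reset: what is moved stays moved. The work goes in short steps, Python scripts to look and compute and a tool call to move; the robot and the scene stay as the last step left them, time stands still between calls to the robot, and variables do not carry over. Pictures are saved under pics/ and viewed, at most 10 in all, crops included, and the job is handed in when it is done.

Besides the shell and the picture viewer there is one more tool, called after "Call:" by a JSON object that holds its "name" and its "arguments", one argument or row to a line. move_arm: Moves the arm, as the interface text tells. Its arguments: {"type":"object","properties":{"commands":{"type":"array","items":{"type":"array"}},"force":{"type":"number"}},"required":["commands"]}

```bash
ls; mkdir -p pics; python3 - <<'E'
from plant import arm
import cv2,numpy as np
s=arm.sense();print(s)
for n in("scene","top"):
    d=arm.get_image(n);cv2.imwrite(f"pics/{n}0.png",d["frame"]);np.savez(f"pics/{n}0.npz",**d);print(n,d["mtx"].round(1).tolist(),d["extrinsics"].round(4).tolist())
E
```

```text
pics
{'time': 0.0, 'q': array([-1.24562022e+00,  4.80829618e-01,  1.59687783e+00,  3.83395782e-06,
        1.06510762e+00, -4.65929020e-02]), 'qvel': array([-0.00113603, -0.00108739,  0.00117288,  0.00011339, -0.00109347,
       -0.0010765 ]), 'joint_efforts': array([ 5.57246516e-03, -9.50629878e+01, -4.30191028e+01,  4.26665583e-04,
        1.20044491e-02, -4.84879251e-05]), 'position': array([ 0.23601274, -0.60518889,  0.23067236]), 'tool_rot': array([-3.08628330e+00, -5.80389490e-01,  2.61282754e-04]), 'wrist_force': array([-0.6114728 ,  0.31701249,  0.27650735]), 'torque': array([-0.00077266,  0.02812076,  0.00357714]), 'finger_force': 0.0, 'width': 0.08527950830167642}
scene [[584.9, 0.0, 314.7], [0.0, 584.9, 247.2], [0.0, 0.0, 1.0]] [[-0.2858, 0.5681, -0.7717, 1.6509], [0.9583, 0.1727, -0.2277, 0.3341], [0.0039, -0.8046, -0.5938, 0.9093], [0.0, 0.0, 0.0, 1.0]]
top [[454.2, 0.0, 318.0], [0.0, 454.2, 236.2], [0.0, 0.0, 1.0]] [[-0.0202, -0.9823, 0.1861, 0.4534], [-0.9992, 0.0262, 0.0297, 0.0238], [-0.034, -0.1854, -0.9821, 0.942], [0.0, 0.0, 0.0, 1.0]]
```

View pics/scene0.png

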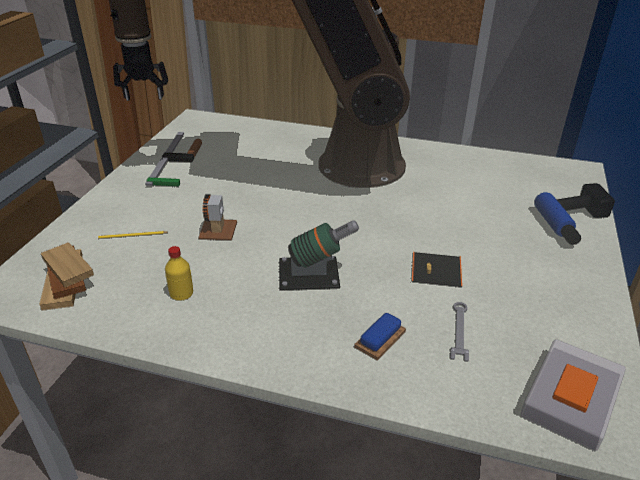

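View pics/top0.png

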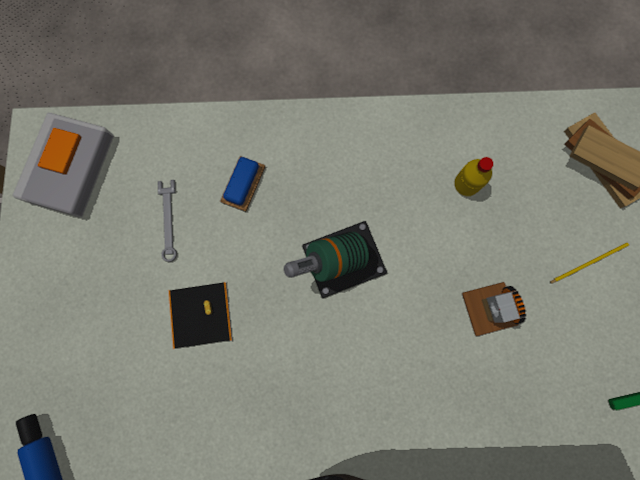

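Scene: spindle ends near (355,225), pulley at (214,212), key at (430,268). Top: spindle end (290,268), collar ~(313,264), key (207,307), pulley (503,306), rim on the right (−y). Next, a mosaic of enlarged crops and colour measurements.

```bash
cat > h.py <<'E'
import numpy as np,cv2
from scipy.spatial.transform import Rotation as R
def load(n): return dict(np.load(f"pics/{n}.npz"))
def ray(d,p):
    K,E=d["mtx"],d["extrinsics"]; v=E[:3,:3]@np.linalg.solve(K,[p[0],p[1],1.]); return E[:3,3],v/np.linalg.norm(v)
def onz(d,p,z): o,v=ray(d,p); return o+v*(z-o[2])/v[2]
def two(d1,p1,d2,p2):
    a,u=ray(d1,p1);b,v=ray(d2,p2); t=np.linalg.lstsq(np.c_[u,-v],b-a,rcond=None)[0]
    return (a+u*t[0]+b+v*t[1])/2,np.linalg.norm(a+u*t[0]-b-v*t[1])
E
python3 - <<'E'
from h import *
T=load("top0");S=load("scene0")
def crop(d,x,y,w,h,k): return cv2.resize(d["frame"][y:y+h,x:x+w],None,fx=k,fy=k,interpolation=cv2.INTER_CUBIC)
a=[crop(T,270,225,80,60,5),crop(S,295,210,80,60,5),crop(T,460,275,80,60,5),crop(S,190,185,80,60,5)]
cv2.imwrite("pics/mos.png",np.vstack([np.hstack(a[:2]),np.hstack(a[2:])]))
for n,d,(x,y,w,h) in(("top",T,(165,280,70,70)),("scene",S,(410,250,55,40))):
    hsv=cv2.cvtColor(d["frame"][y:y+h,x:x+w],cv2.COLOR_BGR2HSV)
    m=cv2.inRange(hsv,(15,100,100),(32,255,255)); k,l,st,c=cv2.connectedComponentsWithStats(m)
    for i in range(1,k):
        if st[i,4]>15:
            pts=np.argwhere(l==i)[:,::-1]+[x,y]; c0=pts.mean(0)
            P=np.array([onz(d,p,.014)for p in pts]);C=P.mean(0); w_,V=np.linalg.eigh(np.cov(P[:,:2].T))
            print(n,st[i],c0,C,V[:,1],np.degrees(np.arctan2(V[1,1],V[0,1])),np.sqrt(w_))
E
```

```text
top [59  3  7 57 88] [227.07954545 310.48863636] [0.48087324 0.23982334 0.014     ] [-0.9925505  -0.12183388] -173.00204688393174 [0.00091895 0.03302644]
top [ 4 10  6 58 72] [171.31944444 319.26388889] [0.4656691  0.35368014 0.014     ] [-0.99243338 -0.12278433] -172.94717868288265 [0.00075786 0.03384911]
top [39 20  7 15 71] [206.85915493 307.08450704] [0.48839196 0.2814089  0.014     ] [-0.97999965 -0.19899922] -168.52155775536264 [0.00311517 0.00777023]
scene [17 13  4 11 36] [428.55555556 267.44444444] [0.48609525 0.28326426 0.014     ] [-0.98679932 -0.16194784] -170.68002635121127 [0.00255117 0.01178574]
```

View pics/mos.png

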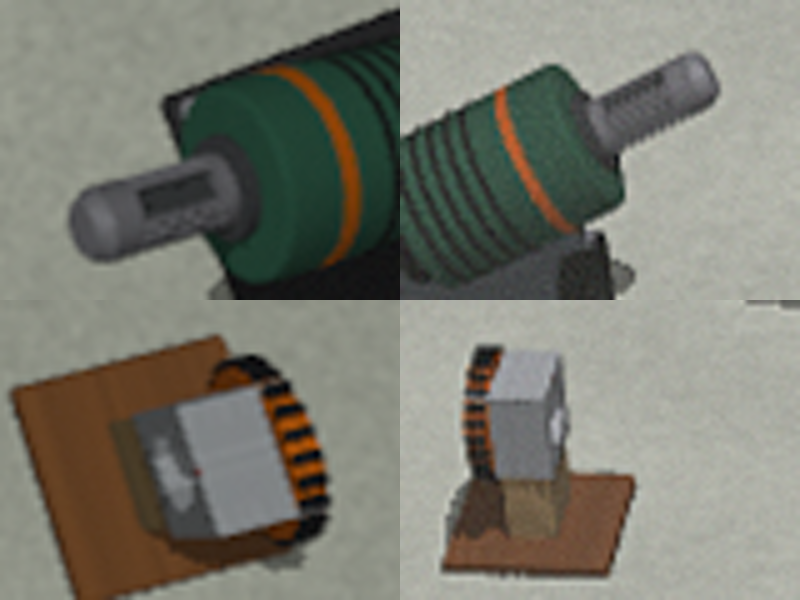

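Mosaic: top crop has spindle tip at (92,230), base at the collar (236,187). Scene crop has tip (705,82), base (604,128). Hub top face corners are (178,405), (262,383), (300,515), (215,540); the keyway dash faces the hub end, and the slot is visible.

```bash
python3 - <<'E'
from h import *
T=load("top0");S=load("scene0")
t=lambda x,y:(270+(x+.5)/5-.5,225+(y+.5)/5-.5)
s=lambda x,y:(295+(x-400+.5)/5-.5,210+(y+.5)/5-.5)
t2=lambda x,y:(460+(x+.5)/5-.5,275+(y-300+.5)/5-.5)
s2=lambda x,y:(190+(x-400+.5)/5-.5,185+(y-300+.5)/5-.5)
for n,a,b,z in(("tip",t(92,230),s(705,82),.144),("base",t(236,187),s(604,128),.115)):
    print(n,two(T,a,S,b),onz(T,a,z),onz(S,b,z))
A=onz(T,t(92,230),.144);B=onz(T,t(236,187),.115);print("axis yaw",np.degrees(np.arctan2(*(A-B)[1::-1])),np.linalg.norm(A-B))
c=[onz(T,t2(*p),.099) for p in((178,405),(262,383),(300,515),(215,540))]
print(np.round(c,4)); 
e=c[0]-c[1]+c[3]-c[2]; f=c[0]-c[3]+c[1]-c[2]
print("hub x yaw",np.degrees(np.arctan2(e[1],e[0])),np.linalg.norm(e)/2,"width yaw",np.degrees(np.arctan2(f[1],f[0])),np.linalg.norm(f)/2, "grip centre",np.mean(c,0))
b=[onz(T,t2(*p),.010) for p in((10,392),(222,337),(80,600))]
print("base",np.round(b,4),np.linalg.norm(b[0]-b[1]),np.linalg.norm(b[0]-b[2]),"yaw",np.degrees(np.arctan2(*(b[0]-b[1])[1::-1])), "centre",(b[1]+b[2])/2)
print(two(T,t2(178,405),S,s2(563,352)),two(T,t2(215,540),S,s2(552,401)))
E
```

```text
tip (array([0.5441911 , 0.10458473, 0.13996765]), np.float64(0.003901824077668195)) [0.54419635 0.10228879 0.144     ] [0.54932784 0.10762604 0.144     ]
base (array([0.5606829 , 0.05731089, 0.11540051]), np.float64(0.010872338041586159)) [0.56205164 0.0520501  0.115     ] [0.55880576 0.06244577 0.115     ]
axis yaw 109.56567188856701 0.060693800625890734
[[ 0.4946 -0.271   0.099 ]
 [ 0.5018 -0.302   0.099 ]
 [ 0.4543 -0.3108  0.099 ]
 [ 0.4461 -0.2798  0.099 ]]
hub x yaw 104.03409712991518 0.03194971044055957 width yaw 10.373409598570513 0.048788338826914406 grip centre [ 0.47421161 -0.29088708  0.099     ]
base [[ 0.5056 -0.2356  0.01  ]
 [ 0.5258 -0.3222  0.01  ]
 [ 0.4231 -0.2567  0.01  ]] 0.08890600555259998 0.08520134754275313 yaw 103.121105134049 centre [ 0.4744195  -0.28947267  0.01      ]
(array([ 0.49231546, -0.2571004 ,  0.13076949]), np.float64(0.005472877959300149)) (array([ 0.44539198, -0.28955076,  0.06662066]), np.float64(0.00361139606632642))
```

```bash
cat >> h.py <<'E'
def pose(x,z):  # rot matrix from tool x (approx) and tool z
    z=np.array(z,float);z/=np.linalg.norm(z);x=np.array(x,float);x-=z*(x@z);x/=np.linalg.norm(x)
    return np.c_[x,np.cross(z,x),z]
def down(yawdeg): a=np.radians(yawdeg); return pose([np.cos(a),np.sin(a),0],[0,0,-1])
def spin(yawdeg,roll=0,pitch=30): # spindle frame axes as columns, rolled about x
    a=np.radians(yawdeg);p=np.radians(pitch);h=np.array([np.cos(a),np.sin(a),0]);u=np.array([0,0,1.])
    x=np.cos(p)*h+np.sin(p)*u; z=-np.sin(p)*h+np.cos(p)*u
    M=np.c_[x,np.cross(z,x),z]; return M@R.from_euler("x",roll,degrees=True).as_matrix()
def tool_on(S): return pose(S[:,0],-S[:,2])
def go(*targets,cur=None):
    from plant import arm
    s=arm.sense(); p,M=cur if cur else (s["position"],R.from_rotvec(s["tool_rot"]).as_matrix())
    print("now",s["time"],np.round(p,4),"q",np.round(s["q"],2))
    for tp,tM in targets:
        d=M.T@(np.array(tp)-p); w=R.from_matrix(M.T@tM).as_rotvec()
        print(np.round(d,4).tolist(),np.round(w/np.radians(120),4).tolist(),"steps",round(max(np.linalg.norm(d)/.05,np.degrees(np.linalg.norm(w))/8.59),1))
E
python3 - <<'E'
from h import *
S=spin(109.5); sh=np.array([.561,.055,.115]); m=sh+.02275*S[:,0]
go(([.474,-.29,.25],down(103)),(m+.15*S[:,2],tool_on(S)))
print(m+.15*S[:,2])
E
```

```text
now 0.1 [ 0.2361 -0.6052  0.2307] q [-1.25  0.48  1.6   0.    1.07 -0.05]
[0.3362, -0.2072, -0.019] [-0.0004, -0.0004, -0.6808] steps 9.5
[0.5409, -0.4418, -0.025] [0.1916, 0.1978, -0.7167] steps 14.0
[0.57945883 0.00287388 0.25627881]
```

Call:
{"name": "move_arm", "arguments": {
  "commands": [
    [[0.336,-0.207,-0.019],[0,0,-0.681],85],
    [[0.336,-0.207,-0.019],[0,0,-0.681],85],
    [[0.336,-0.207,-0.019],[0,0,-0.681],85],
    [[0.336,-0.207,-0.019],[0,0,-0.681],85],
    [[0.336,-0.207,-0.019],[0,0,-0.681],85],
    [[0.336,-0.207,-0.019],[0,0,-0.681],85],
    [[0.336,-0.207,-0.019],[0,0,-0.681],85],
    [[0.336,-0.207,-0.019],[0,0,-0.681],85],
    [[0.336,-0.207,-0.019],[0,0,-0.681],85],
    [[0.336,-0.207,-0.019],[0,0,-0.681],85]
  ]
}}

```text
time: 1.1
position: [0.4748, -0.2891, 0.2501]
tool_rot: [-1.944, -2.467, -0.0]
wrist_force: [-1.0, -1.5, 0.0]
width: 0.0851
finger_force: 0.0
```

```bash
python3 - <<'E'
from h import *
from plant import arm
d=arm.get_image("wrist");np.savez("pics/wP.npz",**d,pos=arm.sense()["position"]);cv2.imwrite("pics/wP.png",d["frame"]);print(d["mtx"],d["extrinsics"])
S=spin(109.5); sh=np.array([.561,.055,.115]); m=sh+.02275*S[:,0]
go((m+.15*S[:,2],tool_on(S)))
E
```

```text
[[371.64829954   0.         323.5222102 ]
 [  0.         371.64829954 237.83599773]
 [  0.           0.           1.        ]] [[ 9.72442724e-01  2.21947591e-01  7.13751667e-02  4.56072340e-01]
 [ 2.33141621e-01 -9.25272317e-01 -2.99192452e-01 -2.12042056e-01]
 [-3.63578259e-04  3.07588046e-01 -9.51519554e-01  3.93215980e-01]
 [ 0.00000000e+00  0.00000000e+00  0.00000000e+00  1.00000000e+00]]
now 1.15 [ 0.4744 -0.2896  0.2501] q [-0.6   0.33  1.79 -0.    1.02 -0.84]
[0.2595, 0.1711, -0.0062] [0.0126, 0.2496, -0.0478] steps 6.2
```

Call:
{"name": "move_arm", "arguments": {
  "commands": [
    [[0.26,0.171,-0.006],[0.0126,0.25,-0.048],85],
    [[0.26,0.171,-0.006],[0.0126,0.25,-0.048],85],
    [[0.26,0.171,-0.006],[0.0126,0.25,-0.048],85],
    [[0.26,0.171,-0.006],[0.0126,0.25,-0.048],85],
    [[0.26,0.171,-0.006],[0.0126,0.25,-0.048],85],
    [[0.26,0.171,-0.006],[0.0126,0.25,-0.048],85],
    [[0.26,0.171,-0.006],[0.0126,0.25,-0.048],85],
    [[0.26,0.171,-0.006],[0.0126,0.25,-0.048],85],
    [[0.26,0.171,-0.006],[0.0126,0.25,-0.048],85]
  ]
}}

```text
time: 2.05
position: [0.5817, 0.0005, 0.2561]
tool_rot: [-1.561, -2.184, -0.418]
wrist_force: [0.3, -0.5, -0.6]
width: 0.0848
finger_force: 0.0
```

```bash
python3 - <<'E'
from h import *
from plant import arm
d=arm.get_image("wrist");np.savez("pics/wS.npz",**d);cv2.imwrite("pics/wS.png",d["frame"])
P=load("wP")["frame"]
go(([.4875,.282,.15],down(190)))
K,E=d["mtx"],d["extrinsics"]
def proj(X):
    c=E[:3,:3].T@(np.array(X)-E[:3,3]);th=np.arctan2(np.hypot(c[0],c[1]),c[2]);u=c[:2]/np.hypot(c[0],c[1]);return K[:2,2]+K[0,0]*th*u
sh=np.array([.561,.055,.115]);a=proj(sh);b=proj(sh+.058*spin(109.5)[:,0]);print(a,b)
c=((a+b)/2).astype(int);np.save("pics/c.npy",c)
f=d["frame"];x0,y0=max(c[0]-80,0),max(c[1]-60,0);print(x0,y0)
cv2.imwrite("pics/wSc.png",cv2.resize(f[y0:y0+120,x0:x0+160],None,fx=5,fy=5,interpolation=cv2.INTER_CUBIC))
E
```

```text
now 2.1 [5.817e-01 1.000e-04 2.561e-01] q [-0.31  0.53  1.58  0.42  1.38 -0.8 ]
[0.2043, 0.0019, 0.2406] [0.1768, -0.2065, -0.6598] steps 10.0
[321.41765111 242.95452899] [320.54187219 173.80339658]
240 148
```

View pics/wSc.png

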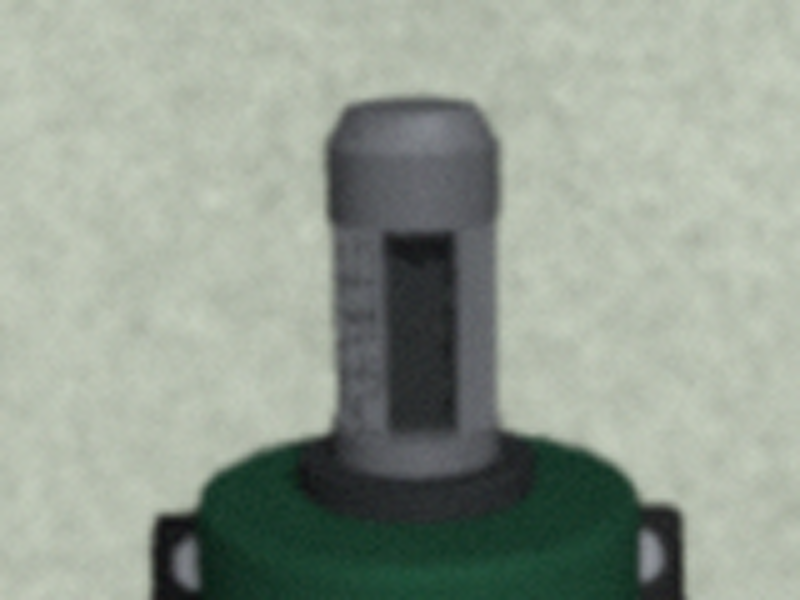

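Wrist crop (origin 240,148, ×5): spindle upright with edges 329–497 at row 155, taper line row ~157, spindle/collar junction row ~472, slot 388–455 wide and rows 235–432, a little right of centre. I'll go to the key and measure this meanwhile.

Call:
{"name": "move_arm", "arguments": {
  "commands": [
    [[0.2043,0.002,0.2406],[0.177,-0.2065,-0.66],85],
    [[0.2043,0.002,0.2406],[0.177,-0.2065,-0.66],85],
    [[0.2043,0.002,0.2406],[0.177,-0.2065,-0.66],85],
    [[0.2043,0.002,0.2406],[0.177,-0.2065,-0.66],85],
    [[0.2043,0.002,0.2406],[0.177,-0.2065,-0.66],85],
    [[0.2043,0.002,0.2406],[0.177,-0.2065,-0.66],85],
    [[0.2043,0.002,0.2406],[0.177,-0.2065,-0.66],85],
    [[0.2043,0.002,0.2406],[0.177,-0.2065,-0.66],85],
    [[0.2043,0.002,0.2406],[0.177,-0.2065,-0.66],85],
    [[0.2043,0.002,0.2406],[0.177,-0.2065,-0.66],85]
  ]
}}

```text
time: 3.1
position: [0.4884, 0.2822, 0.1503]
tool_rot: [-0.283, 3.126, -0.002]
wrist_force: [0.4, -0.5, 0.2]
width: 0.0849
finger_force: 0.0
```

```bash
cat >> h.py <<'E'
def wray(d,p):
    K,E=d["mtx"],d["extrinsics"]; v=np.array(p,float)-K[:2,2]; r=np.linalg.norm(v); th=r/K[0,0]
    c=np.r_[np.sin(th)*v/max(r,1e-9),np.cos(th)]; return E[:3,3],E[:3,:3]@c
def wplane(d,p,q,n): o,v=wray(d,p); return o+v*((q-o)@n)/(v@n)
E
python3 - <<'E'
from h import *
from plant import arm
d=arm.get_image("wrist");np.savez("pics/wK.npz",**d)
hsv=cv2.cvtColor(d["frame"],cv2.COLOR_BGR2HSV);m=cv2.inRange(hsv,(15,100,90),(32,255,255));k,l,st,c=cv2.connectedComponentsWithStats(m)
for i in range(1,k):
    if st[i,4]>100: print("cand",st[i],c[i])
cv2.imwrite("pics/wK.png",d["frame"])
w=load("wS");g=cv2.GaussianBlur(cv2.cvtColor(w["frame"],cv2.COLOR_BGR2GRAY),(3,3),0).astype(float)
def cross(v,lo,hi,x0): # subpixel crossing midlevel
    i=np.arange(len(v)-1);t=(lo+hi)/2;j=[k for k in i if (v[k]-t)*(v[k+1]-t)<=0];return [x0+k+(t-v[k])/(v[k+1]-v[k]+1e-9) for k in j]
L=[]
for y in range(182,232,5):
    v=g[y,295:350]; print(y,[round(x,1) for x in cross(v,v[0],v[14] if 0 else 80,295)],[round(x,1) for x in cross(g[y,312:337],g[y,335],g[y,323],312)])
E
```

```text
cand [418 139  12  88 189] [424.05820106 181.8042328 ]
cand [315 205  15  37 477] [322.40461216 223.38784067]
cand [216 397  44  22 150] [237.97333333 408.51333333]
182 [np.float64(304.4), np.float64(339.5)] [np.float64(317.2), np.float64(331.3)]
187 [np.float64(304.7), np.float64(339.4)] [np.float64(317.8), np.float64(330.8)]
192 [np.float64(305.2), np.float64(338.8)] [np.float64(318.7), np.float64(329.5)]
197 [np.float64(306.0), np.float64(338.5)] [np.float64(316.1), np.float64(330.6)]
202 [np.float64(306.2), np.float64(338.4)] [np.float64(316.3), np.float64(331.2)]
207 [np.float64(306.3), np.float64(338.4)] [np.float64(316.3), np.float64(331.0)]
212 [np.float64(306.3), np.float64(338.6)] [np.float64(316.4), np.float64(331.2)]
217 [np.float64(306.4), np.float64(338.5)] [np.float64(316.7), np.float64(331.2)]
222 [np.float64(306.8), np.float64(338.5)] [np.float64(316.5), np.float64(331.2)]
227 [np.float64(307.0), np.float64(338.5)] [np.float64(317.0), np.float64(331.1)]
```

View pics/wK.png

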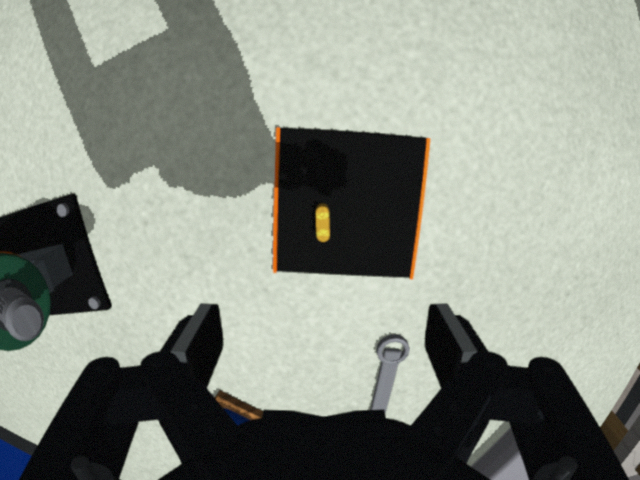

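Wrist picture: key at (322,223), nearly vertical in the image, on the mat; fingers at (210,340)/(440,340).

```bash
python3 - <<'E'
from h import *
d=load("wK");hsv=cv2.cvtColor(d["frame"],cv2.COLOR_BGR2HSV);m=cv2.inRange(hsv,(15,100,60),(32,255,255));m[:,:310]=0;m[:,340:]=0;m[:195]=0;m[250:]=0
E=d["extrinsics"];print("cam",E[:3,3].round(3),"view",E[:3,2].round(2))
pts=np.argwhere(m)[:,::-1];u=np.array([0,0,1.])
print(pts[:,1].min(),pts[:,1].max())
rows=np.unique(pts[:,1]);mid=np.array([[pts[pts[:,1]==r,0].mean(),r] for r in rows]);wd=[(pts[:,1]==r).sum() for r in rows];print(wd)
for z in(.018,.006):
    Q=np.array([wplane(d,p,u*z,u) for p in mid]);k=np.polyfit(Q[5:-5,0],Q[5:-5,1],1)
    print(z,Q[0],Q[-1],"yaw",np.degrees(np.arctan(k[0])),"len",np.linalg.norm(Q[0]-Q[-1]))
# spindle
w=load("wS");yaw=109.5;sh=np.array([.561,.055,.115])
E=w["extrinsics"];print("cam",E[:3,3])
for it in range(4):
    S=spin(yaw);x,y,z=S.T
    A=wplane(w,((304.45+339.45)/2,183.),sh,z);B=wplane(w,((306.85+338.5)/2,225),sh,z)
    v=A-B;yaw=np.degrees(np.arctan2(v[1],v[0]))+0; 
    # along-axis references on plane z=14 : junction row 472 ->x=0, taper row157 ->x=52
    J=wplane(w,(323,148+472.5/5-.4),sh+.014*z,z);T=wplane(w,(322,148+157.5/5-.4),sh+.014*z,z)
    s0=wplane(w,(323.7,148+235/5-.4),sh+.0128*z,z);s1=wplane(w,(323.7,148+432/5-.4),sh+.0128*z,z)
    x=spin(yaw)[:,0]
    xo=[(J-B)@x,(T-B)@x-.052,(s0-B)@x-.03975,(s1-B)@x-.00575]
    sh=B+x*np.mean(xo); 
    # remove vertical error: keep height .115 by shifting along viewing plane only
    sh[2]=.115
    print(it,yaw,sh,"xo",np.round(xo,4),"heightB",B[2])
S=spin(yaw);x,y,z=S.T
for c in((317+331.2)/2-.0,323.8):
    P=wplane(w,(c,212),sh+.0126*z,z);q=S.T@(P-sh);print("slot local",q,"roll",np.degrees(np.arctan2(-q[1],q[2])))
for px in(304.9,339.4,):pass
o=S.T@(E[:3,3]-sh);print("cam local",o)
for l in(306.3,338.5): 
    P=wplane(w,(l,212),sh,z);print("edge",S.T@(P-sh))
E
```

```text
cam [0.41  0.269 0.293] view [ 0.3   0.05 -0.95]
204 242
[np.int64(6), np.int64(8), np.int64(10), np.int64(11), np.int64(13), np.int64(13), np.int64(15), np.int64(15), np.int64(15), np.int64(15), np.int64(15), np.int64(15), np.int64(15), np.int64(15), np.int64(15), np.int64(15), np.int64(15), np.int64(15), np.int64(15), np.int64(15), np.int64(15), np.int64(15), np.int64(15), np.int64(15), np.int64(14), np.int64(15), np.int64(15), np.int64(15), np.int64(16), np.int64(16), np.int64(15), np.int64(15), np.int64(15), np.int64(14), np.int64(14), np.int64(13), np.int64(11), np.int64(8), np.int64(4)]
0.018 [0.47201814 0.2784889  0.018     ] [0.50194108 0.28389829 0.018     ] yaw 12.30062207506159 len 0.030407954317143156
0.006 [0.4747126  0.27891455 0.006     ] [0.50594017 0.2845598  0.006     ] yaw 12.3006220750616 len 0.03173373757729176
cam [ 0.58243514 -0.00190551  0.41940165]
0 109.86097500660127 [0.56082213 0.05934879 0.115     ] xo [-0.0101 -0.0117 -0.0117 -0.0095] heightB 0.12278799278426905
1 109.8609759406237 [0.56062566 0.05990275 0.115     ] xo [-0.0102 -0.0114 -0.0116 -0.0096] heightB 0.12069035954569024
2 109.86097594062373 [0.56059788 0.05998109 0.115     ] xo [-0.0103 -0.0114 -0.0115 -0.0096] heightB 0.12039388510042409
3 109.86097594062367 [0.56059395 0.05999217 0.115     ] xo [-0.0103 -0.0114 -0.0115 -0.0096] heightB 0.12035196008615373
slot local [ 0.02490522 -0.00127646  0.0126    ] roll 5.784698145955843
slot local [ 0.02490948 -0.0010406   0.0126    ] roll 4.72121026062513
cam local [0.09535813 0.00048698 0.2964377 ]
edge [ 2.20584472e-02  1.32642241e-02 -5.44446800e-17]
edge [ 2.15749123e-02 -1.31892754e-02 -3.18920406e-17]
```

```bash
python3 - <<'E'
from h import *
go(([.4883,.2814,.0125],down(192.3)))
E
```

```text
now 3.15 [0.4875 0.2823 0.1504] q [ 0.47  0.46  1.88 -0.01  0.8  -1.28]
[-0.0001, -0.0005, 0.1379] [-0.0019, 0.0019, -0.012] steps 2.8
```

Call:
{"name": "move_arm", "arguments": {
  "commands": [
    [[-0.0006,-0.0006,0.05],[-0.001,0.001,-0.015],30],
    [[-0.0006,-0.0006,0.1],[-0.001,0.001,-0.015],30],
    [[-0.0006,-0.0006,0.12],[-0.001,0.001,-0.015],30],
    [[-0.0006,-0.0006,0.132],[-0.001,0.001,-0.015],30],
    [[-0.0006,-0.0006,0.138],[-0.001,0.001,-0.015],30],
    [[-0.0006,-0.0006,0.138],[-0.001,0.001,-0.015],5],
    [[-0.0006,-0.0006,0.138],[-0.001,0.001,-0.015],5],
    [[-0.0006,-0.0006,0.138],[-0.001,0.001,-0.015],5],
    [[-0.0006,-0.0006,0.138],[-0.001,0.001,-0.015],5],
    [[-0.0006,-0.0006,0.138],[-0.001,0.001,-0.015],5]
  ],
  "force": 40
}}

```text
time: 4.15
position: [0.4889, 0.283, 0.013]
tool_rot: [0.326, -3.124, -0.004]
wrist_force: [-0.7, 0.3, 8.5]
width: 0.0085
finger_force: 41.1
```

```bash
python3 - <<'E'
from h import *
from plant import arm
s=arm.sense();print(s["position"],s["width"],s["finger_force"],s["wrist_force"])
p=s["position"];S=spin(109.86,5.3);sh=np.array([.5606,.060,.115]);m=sh+.02275*S[:,0]
# TCP when key centre at d from axis: key centre z was .012 -> offset of TCP above key centre
off=s["position"][2]-.012; print("off",off)
n=R.from_rotvec(s["tool_rot"]).as_matrix()
P1=m+(.08+off)*S[:,2]
go((P1,tool_on(S)));print(P1)
E
```

```text
[0.48886868 0.28295433 0.0130106 ] 0.008520078975981893 41.07222329825163 [-0.71512112  0.26938935  8.46619067]
off 0.0010105976166129502
now 4.15 [0.4889 0.283  0.013 ] q [ 0.47  0.67  1.95  0.01  0.52 -1.31]
[-0.0344, -0.2519, -0.1839] [-0.1418, 0.2344, 0.6552] steps 9.9
[0.57464645 0.04313906 0.19623229]
```

Call:
{"name": "move_arm", "arguments": {
  "commands": [
    [[0,0,-0.02],[0,0,0],5],
    [[0,0,-0.06],[0,0,0],5],
    [[0,0,-0.1],[0,0,0],5],
    [[0,0,-0.12],[0,0,0],5],
    [[0,0,-0.12],[0,0,0],5]
  ]
}}

```text
time: 4.65
position: [0.4903, 0.2833, 0.1355]
tool_rot: [-0.326, 3.121, 0.006]
wrist_force: [-0.1, 0.4, -1.7]
width: 0.0084
finger_force: 40.1
```

```bash
python3 - <<'E'
from h import *
from plant import arm
d=arm.get_image("wrist");np.savez("pics/wG.npz",**d);s=arm.sense()
print(s["position"],s["width"],s["finger_force"],s["wrist_force"])
E=d["extrinsics"];K=d["mtx"];c=E[:3,:3].T@(s["position"]-E[:3,3]);th=np.arctan2(np.hypot(c[0],c[1]),c[2]);q=K[:2,2]+K[0,0]*th*c[:2]/np.hypot(c[0],c[1]);print(q,c)
x0,y0=int(q[0])-60,int(q[1])-45;print(x0,y0)
cv2.imwrite("pics/wGc.png",cv2.resize(d["frame"][y0:y0+90,x0:x0+120],None,fx=5,fy=5,interpolation=cv2.INTER_CUBIC))
S=spin(109.86,5.3);sh=np.array([.5606,.060,.115]);m=sh+.02275*S[:,0];go((m+.081*S[:,2],tool_on(S)))
E
```

```text
[0.48935846 0.28288562 0.13375586] 0.00797000391917873 40.10355178266764 [0.64240002 1.18139922 0.10491577]
[321.96738431 305.33638995] [-0.00068438  0.02971134  0.16178302]
261 260
now 4.7 [0.4894 0.2829 0.1338] q [ 0.47  0.48  1.89  0.    0.77 -1.31]
[-0.034, -0.252, -0.0632] [-0.1411, 0.2349, 0.6554] steps 9.9
```

View pics/wGc.png

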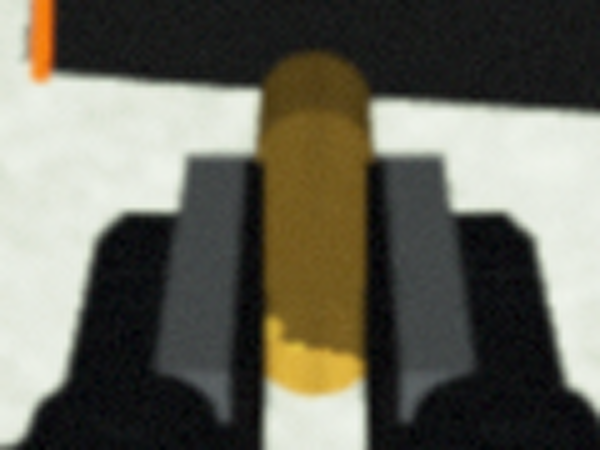

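Key is gripped squarely and centred between the pads (crop column ~315). Moving to 80 mm above the slot, tilted to it.

Call:
{"name": "move_arm", "arguments": {
  "commands": [
    [[-0.01,-0.03,-0.063],[-0.141,0.235,0.655],5],
    [[-0.034,-0.252,-0.063],[-0.141,0.235,0.655],5],
    [[-0.034,-0.252,-0.063],[-0.141,0.235,0.655],5],
    [[-0.034,-0.252,-0.063],[-0.141,0.235,0.655],5],
    [[-0.034,-0.252,-0.063],[-0.141,0.235,0.655],5],
    [[-0.034,-0.252,-0.063],[-0.141,0.235,0.655],5],
    [[-0.034,-0.252,-0.063],[-0.141,0.235,0.655],5],
    [[-0.034,-0.252,-0.063],[-0.141,0.235,0.655],5],
    [[-0.034,-0.252,-0.063],[-0.141,0.235,0.655],5],
    [[-0.034,-0.252,-0.063],[-0.141,0.235,0.655],5]
  ]
}}

```text
time: 5.7
position: [0.5736, 0.0426, 0.193]
tool_rot: [-1.498, -2.174, -0.302]
wrist_force: [-0.9, -0.1, -1.1]
width: 0.0082
finger_force: 40.1
```

```bash
python3 - <<'E'
from h import *
S=spin(109.86,5.3);sh=np.array([.5606,.060,.115]);m=sh+.02175*S[:,0];go((m+.035*S[:,2],tool_on(S)))
E
```

```text
now 5.7 [0.5736 0.0426 0.193 ] q [-0.22  0.61  1.6   0.39  1.33 -0.76]
[0.0007, 0.0011, 0.0432] [-0.0017, -0.0015, -0.0038] steps 0.9
```

Call:
{"name": "move_arm", "arguments": {
  "commands": [
    [[0.0005,0.001,0.025],[-0.0017,-0.0015,-0.0038],5],
    [[0.0005,0.001,0.043],[-0.0017,-0.0015,-0.0038],5],
    [[0.0005,0.001,0.043],[-0.0017,-0.0015,-0.0038],5],
    [[0.0005,0.001,0.043],[-0.0017,-0.0015,-0.0038],5]
  ]
}}

```text
time: 6.1
position: [0.5634, 0.0623, 0.1571]
tool_rot: [-1.486, -2.191, -0.307]
wrist_force: [0.2, 0.4, -0.2]
width: 0.0086
finger_force: 40.1
```

```bash
python3 - <<'E'
from h import *
from plant import arm
d=arm.get_image("wrist");s=arm.sense();np.savez("pics/wI.npz",**d,pos=s["position"],rv=s["tool_rot"])
S=spin(109.86,5.3);sh=np.array([.5606,.060,.115]);m=sh+.02175*S[:,0]
print(s["wrist_force"],S.T@(s["position"]-sh));go((m+.02*S[:,2],tool_on(S)))
x0,y0=260,230
cv2.imwrite("pics/wIc.png",cv2.resize(d["frame"][y0:y0+90,x0:x0+120],None,fx=6,fy=6,interpolation=cv2.INTER_CUBIC))
E
```

```text
[-0.08776873  0.74529971 -0.53390607] [ 0.02206613 -0.00042604  0.03676604]
now 6.15 [0.5639 0.0621 0.1577] q [-0.2   0.63  1.66  0.41  1.24 -0.79]
[-0.0003, -0.0004, 0.0168] [0.0001, 0.0016, 0.0034] steps 0.3
```

View pics/wIc.png

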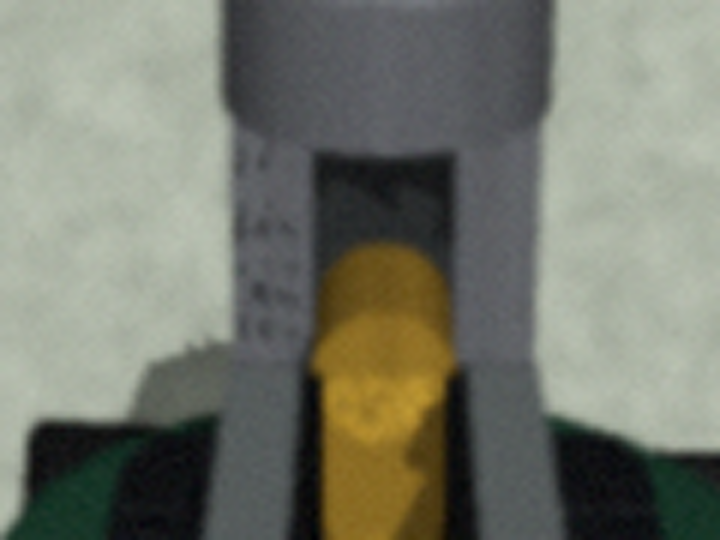

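Slot spans columns 315–455 (centre 385) and key end 318–450 (centre 384): aligned within ~0.1 mm. Insert in steps.

Call:
{"name": "move_arm", "arguments": {
  "commands": [
    [[0,0,0.01],[0,0,0],5],
    [[0,0,0.0145],[0,0,0],5],
    [[0,0,0.017],[0,0,0],5],
    [[0,0,0.0185],[0,0,0],5],
    [[0,0,0.02],[0,0,0],5],
    [[0,0,0.02],[0,0,0],5]
  ]
}}

```text
time: 6.75
position: [0.5585, 0.071, 0.1404]
tool_rot: [-1.487, -2.192, -0.308]
wrist_force: [-0.5, 0.3, -0.8]
width: 0.0081
finger_force: 40.1
```

```bash
python3 - <<'E'
from h import *
from plant import arm
s=arm.sense()
S=spin(109.86,5.3);sh=np.array([.5606,.060,.115])
print(S.T@s["wrist_force"],S.T@(s["position"]-sh),s["width"])
E
```

```text
[-0.04527197  0.30279505 -0.96722973] [ 0.02224643 -0.00026219  0.01656121] 0.0081171254390769
```

Call:
{"name": "move_arm", "arguments": {
  "commands": [
    [[0,0,0.001],[0,0,0],5],
    [[0,0,0.0018],[0,0,0],5],
    [[0,0,0.0025],[0,0,0],5],
    [[0,0,0.0025],[0,0,0],5]
  ]
}}

```text
time: 7.15
position: [0.5583, 0.0717, 0.1389]
tool_rot: [-1.487, -2.192, -0.308]
wrist_force: [0.6, -4.6, 8.6]
width: 0.0081
finger_force: 41.3
```

```bash
python3 - <<'E'
from h import *
from plant import arm
d=arm.get_image("wrist");s=arm.sense()
S=spin(109.86,5.3);sh=np.array([.5606,.060,.115])
print(S.T@s["wrist_force"],S.T@(s["position"]-sh),s["width"])
x0,y0=260,230
cv2.imwrite("pics/wJc.png",cv2.resize(d["frame"][y0:y0+90,x0:x0+120],None,fx=5,fy=5,interpolation=cv2.INTER_CUBIC))
E
```

```text
[ 0.79565147  3.51143281 10.38892956] [ 0.02213254 -0.00039397  0.0149149 ] 0.008413627494447622
```

View pics/wJc.png

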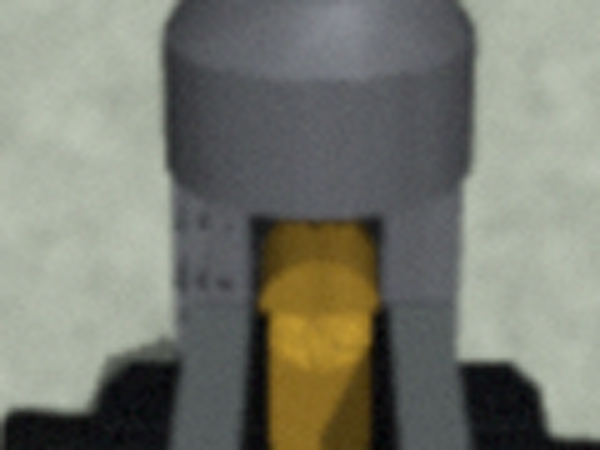

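Key sits between the slot walls; 10 N contact at about seated depth. Release, back off, then tap it down with closed fingertips.

Call:
{"name": "move_arm", "arguments": {
  "commands": [
    [[0,0,0],[0,0,0],25],
    [[0,0,0],[0,0,0],25],
    [[0,0,0],[0,0,0],25],
    [[0,0,-0.015],[0,0,0],25],
    [[0,0,-0.03],[0,0,0],0],
    [[0,0,-0.03],[0,0,0],0],
    [[0,0,-0.03],[0,0,0],0],
    [[0,0,-0.03],[0,0,0],0]
  ]
}}

```text
time: 8.0
position: [0.565, 0.0593, 0.1635]
tool_rot: [-1.487, -2.191, -0.307]
wrist_force: [0.1, -0.6, -0.5]
width: 0.0003
finger_force: 0.0
```

```bash
python3 - <<'E'
from h import *
from plant import arm
d=arm.get_image("wrist");s=arm.sense();np.savez("pics/wL.npz",**d)
S=spin(109.86,5.3);sh=np.array([.5606,.060,.115])
print(S.T@s["wrist_force"],S.T@(s["position"]-sh),s["width"])
x0,y0=260,200
cv2.imwrite("pics/wLc.png",cv2.resize(d["frame"][y0:y0+90,x0:x0+120],None,fx=5,fy=5,interpolation=cv2.INTER_CUBIC))
E
```

```text
[ 0.27097864 -0.48100031 -0.4032952 ] [2.24430049e-02 9.39991385e-05 4.32893125e-02] -2.0543415833864853e-05
```

View pics/wLc.png

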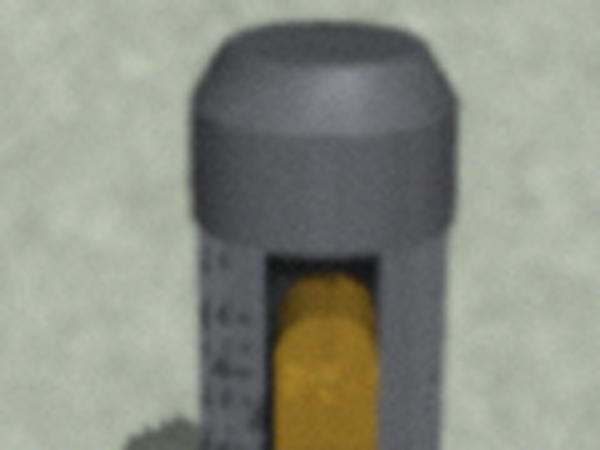

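Key lies in the slot, end just below slot's far wall (crop ~ (325,275)). Tap down.

Call:
{"name": "move_arm", "arguments": {
  "commands": [
    [[0,0,0.015],[0,0,0],0],
    [[0,0,0.022],[0,0,0],0],
    [[0,0,0.0235],[0,0,0],0],
    [[0,0,0.0245],[0,0,0],0],
    [[0,0,0.0245],[0,0,0],0]
  ]
}}

```text
time: 8.55
position: [0.559, 0.0696, 0.1434]
tool_rot: [-1.486, -2.192, -0.307]
wrist_force: [-1.2, -4.3, 8.9]
width: 0.0002
finger_force: 4.5
```

```bash
python3 - <<'E'
from h import *
from plant import arm
s=arm.sense()
S=spin(109.86,5.3);sh=np.array([.5606,.060,.115])
print(S.T@s["wrist_force"],S.T@(s["position"]-sh),s["width"])
E
```

```text
[1.28820782 3.45808954 9.22276387] [2.24753014e-02 5.06741226e-05 1.99258312e-02] 0.00022932207157169408
```

Contact at 19.9 mm from axis with 9 N: key seated. Back off, and locate the pulley using the earlier wrist picture (red dash, rim).

```bash
python3 - <<'E'
from h import *
d=load("wP");f=d["frame"];hsv=cv2.cvtColor(f,cv2.COLOR_BGR2HSV);u=np.array([0,0,1.])
print("cam",d["extrinsics"][:3,3])
def comps(m,mn,z,n):
    k,l,st,c=cv2.connectedComponentsWithStats(m)
    for i in range(1,k):
        if st[i,4]>=mn:
            P=wplane(d,c[i],u*z,u)
            if abs(P[0]-.474)<.08 and abs(P[1]+.29)<.08: print(n,st[i],c[i].round(1),P.round(4))
red=cv2.inRange(hsv,(0,120,60),(5,255,255))|cv2.inRange(hsv,(172,120,60),(180,255,255));comps(red,4,.097,"red")
org=cv2.inRange(hsv,(6,150,90),(16,255,255));comps(org,15,.1095,"org")
T=load("top0");print("dash top",onz(T,(460+195/5,275+170/5),.097))
h=np.array([np.cos(np.radians(103)),np.sin(np.radians(103)),0]);print("expected dash",np.array([.4743,-.29,.097])+.015*h)
cv2.imwrite("pics/wPc.png",cv2.resize(f[180:310,230:420],None,fx=4,fy=4))
S=spin(109.86,5.3);sh=np.array([.5606,.060,.115])+.0004*S[:,2];P=sh+.02275*S[:,0]+.15*S[:,2]
go((P,tool_on(S)),([.4743,-.29,.22],down(103)))
E
```

```text
cam [ 0.45607234 -0.21204206  0.39321598]
org [ 282  156   84   81 3142] [327.1 177.8] [ 0.4687 -0.2535  0.1095]
org [301 238  46  17 382] [323.6 244.9] [ 0.4788 -0.307   0.1095]
dash top [ 0.47041589 -0.27631944  0.097     ]
expected dash [ 0.47092573 -0.27538445  0.097     ]
now 8.55 [0.559  0.0696 0.1434] q [-0.19  0.65  1.68  0.42  1.21 -0.79]
[-0.0001, 0.0, -0.1305] [-0.0, 0.0014, 0.0035] steps 2.6
[-0.2286, -0.2231, -0.2007] [-0.0571, -0.2458, 0.0709] steps 7.5
```

View pics/wPc.png

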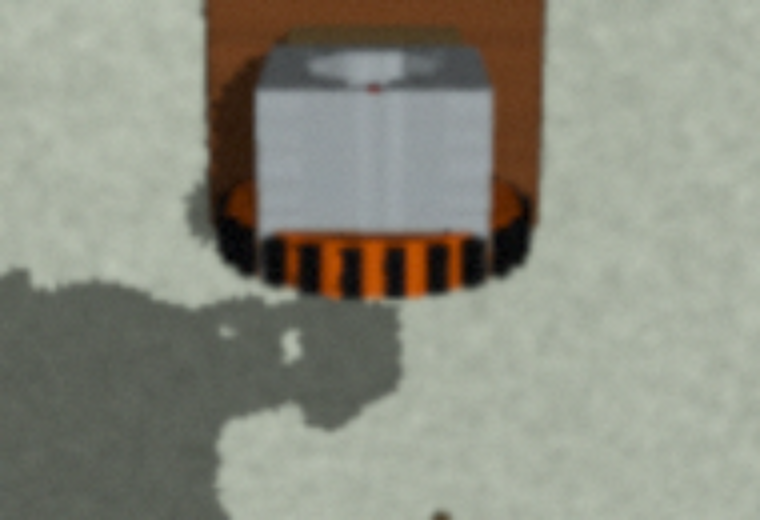

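Hub top face in crop: corners (255,90), (492,88), (492,232), (257,234); red dash (375,88). The picture budget is used up.

```bash
python3 - <<'E'
from h import *
d=load("wP");u=np.array([0,0,1.])
c=[wplane(d,(230+x/4,180+y/4),u*.099,u) for x,y in((255,90),(492,88),(492,232),(257,234))]
e=c[0]-c[3]+c[1]-c[2];f=c[0]-c[1]+c[3]-c[2]
print(np.mean(c,0),np.degrees(np.arctan2(e[1],e[0])),np.linalg.norm(e)/2,np.degrees(np.arctan2(f[1],f[0])),np.linalg.norm(f)/2)
E
```

```text
[ 0.47462655 -0.28998706  0.099     ] 103.86414792263653 0.030697329467453058 -166.00863805036323 0.048529740474154086
```

Call:
{"name": "move_arm", "arguments": {
  "commands": [
    [[0,0,-0.02],[0,0,0],85],
    [[0,0,-0.07],[0,0,0],85],
    [[-0.05,-0.05,-0.12],[0,0,0.02],85],
    [[-0.1,-0.1,-0.16],[-0.02,-0.08,0.03],85],
    [[-0.15,-0.15,-0.18],[-0.03,-0.15,0.05],85],
    [[-0.2,-0.2,-0.2],[-0.057,-0.2,0.07],85],
    [[-0.2286,-0.2231,-0.2007],[-0.057,-0.246,0.071],85],
    [[-0.2286,-0.2231,-0.2007],[-0.057,-0.246,0.071],85],
    [[-0.2286,-0.2231,-0.2007],[-0.057,-0.246,0.071],85],
    [[-0.2286,-0.2231,-0.2007],[-0.057,-0.246,0.071],85]
  ]
}}

```text
time: 9.55
position: [0.4724, -0.2941, 0.2193]
tool_rot: [1.96, 2.454, -0.002]
wrist_force: [0.1, 0.1, 0.4]
width: 0.0849
finger_force: 0.0
```

```bash
python3 - <<'E'
from h import *
go(([.4746,-.29,.0555],down(103.9)))
E
```

```text
now 9.55 [ 0.4724 -0.2941  0.2193] q [-0.61  0.36  1.83 -0.    0.95 -0.83]
[0.0038, 0.0031, 0.1638] [-0.0002, 0.0008, -0.0095] steps 3.3
```

Call:
{"name": "move_arm", "arguments": {
  "commands": [
    [[0,0,0.03],[0,0,-0.008],85],
    [[0,0,0.05],[0,0,-0.008],85],
    [[0,0,0.05],[0,0,-0.008],85],
    [[0,0,0.05],[0,0,-0.008],85]
  ]
}}

```text
time: 9.95
position: [0.4744, -0.2895, 0.1697]
tool_rot: [-1.935, -2.474, 0.0]
wrist_force: [0.3, 0.0, -0.0]
width: 0.0847
finger_force: 0.0
```

```bash
python3 - <<'E'
from h import *
go(([.4746,-.29,.0555],down(103.9)))
E
```

```text
now 9.95 [ 0.4744 -0.2895  0.1697] q [-0.6   0.42  1.88 -0.    0.84 -0.85]
[-0.0006, 0.0001, 0.1142] [-0.0002, -0.0, 0.0003] steps 2.3
```

Call:
{"name": "move_arm", "arguments": {
  "commands": [
    [[-0.0006,0,0.05],[0,0,0],85],
    [[-0.0006,0,0.09],[0,0,0],85],
    [[-0.0006,0,0.105],[0,0,0],85],
    [[-0.0006,0,0.114],[0,0,0],85],
    [[-0.0006,0,0.114],[0,0,0],40],
    [[-0.0006,0,0.114],[0,0,0],40],
    [[-0.0006,0,0.114],[0,0,0],40],
    [[-0.0006,0,0.114],[0,0,0],40],
    [[-0.0006,0,0.114],[0,0,0],40],
    [[-0.0006,0,0.114],[0,0,0],40]
  ],
  "force": 80
}}

```text
time: 10.95
position: [0.4756, -0.2911, 0.0573]
tool_rot: [1.934, 2.472, -0.0]
wrist_force: [0.4, 1.5, 6.1]
width: 0.0475
finger_force: 82.0
```

```bash
python3 - <<'E'
from h import *
from plant import arm
s=arm.sense();print(s["position"],s["tool_rot"],s["width"],s["finger_force"],s["wrist_force"],s["torque"])
E
```

```text
[ 0.47555971 -0.29111327  0.05726911] [ 1.93369752e+00  2.47165944e+00 -3.41388337e-05] 0.047467220947125764 81.9975757598877 [0.36436303 1.51471366 6.07240197] [ 0.14498094  0.1855824  -0.0718818 ]
```

Call:
{"name": "move_arm", "arguments": {
  "commands": [
    [[0,0,-0.01],[0,0,0],40],
    [[0,0,-0.04],[0,0,0],40],
    [[0,0,-0.09],[0,0,0],40],
    [[0,0,-0.14],[0,0,0],40],
    [[0,0,-0.16],[0,0,0],40],
    [[0,0,-0.16],[0,0,0],40]
  ]
}}

```text
time: 11.55
position: [0.4761, -0.2915, 0.2202]
tool_rot: [1.931, 2.468, 0.0]
wrist_force: [0.9, -0.5, -2.6]
width: 0.0471
finger_force: 83.4
```

```bash
cat >> h.py <<'E'
SP=spin(109.86,5.3);SH=np.array([.5606,.060,.115])+.0004*SP[:,2]
GX,GZ=.0257,.0167
def pul(X,dy=0,dz=0,roll=0):
    S=spin(109.86,5.3+roll); return SH+SP@[X,dy,dz]+GX*S[:,0]-GZ*S[:,2],tool_on(S)
def where():
    from plant import arm
    s=arm.sense();M=R.from_rotvec(s["tool_rot"]).as_matrix();o=s["position"]-GX*M[:,0]-GZ*M[:,2]
    print("t",s["time"],"pulley in spindle mm",(SP.T@(o-SH)*1e3).round(2),"rot err deg",np.degrees(R.from_matrix(tool_on(SP).T@M).as_rotvec()).round(2),"F",(SP.T@s["wrist_force"]).round(1),"T",(SP.T@s["torque"]).round(2),"w",s["width"],s["finger_force"])
E
python3 - <<'E'
from h import *
go(pul(.095),pul(.085));where()
E
```

```text
now 11.55 [ 0.4761 -0.2915  0.2202] q [-0.6   0.36  1.83 -0.    0.95 -0.85]
[0.4331, 0.1532, 0.057] [0.0582, 0.2504, -0.0594] steps 9.3
[0.4245, 0.1541, 0.0621] [0.0582, 0.2504, -0.0594] steps 9.1
t 11.55 pulley in spindle mm [-222.48  225.66  249.18] rot err deg [ -6.98 -30.05   7.13] F [-2.  -0.9 -1.8] T [ 0.06 -0.02  0.  ] w 0.047072598305953006 83.43823313713074
```

```bash
python3 - <<'E'
from h import *
go(pul(.12,0,.06),pul(.09));print(pul(.12,0,.06)[0],pul(.09)[0])
E
```

```text
now 11.55 [ 0.4761 -0.2915  0.2202] q [-0.6   0.36  1.83 -0.    0.95 -0.85]
[0.4251, 0.1599, -0.0071] [0.0582, 0.2504, -0.0594] steps 9.1
[0.4288, 0.1536, 0.0596] [0.0582, 0.2504, -0.0594] steps 9.2
[0.52892152 0.15958412 0.22553351] [0.52238705 0.16136086 0.15879414]
```

Call:
{"name": "move_arm", "arguments": {
  "commands": [
    [[0.43,0.16,-0.007],[0.058,0.25,-0.059],40],
    [[0.43,0.16,-0.007],[0.058,0.25,-0.059],40],
    [[0.43,0.16,-0.007],[0.058,0.25,-0.059],40],
    [[0.43,0.16,-0.007],[0.058,0.25,-0.059],40],
    [[0.43,0.16,-0.007],[0.058,0.25,-0.059],40],
    [[0.43,0.16,-0.007],[0.058,0.25,-0.059],40],
    [[0.43,0.16,-0.007],[0.058,0.25,-0.059],40],
    [[0.43,0.16,-0.007],[0.058,0.25,-0.059],40],
    [[0.43,0.16,-0.007],[0.058,0.25,-0.059],40],
    [[0.43,0.16,-0.007],[0.058,0.25,-0.059],40]
  ]
}}

```text
time: 12.55
position: [0.5253, 0.1699, 0.2219]
tool_rot: [-1.487, -2.178, -0.305]
wrist_force: [0.2, -0.5, -3.0]
width: 0.0468
finger_force: 83.4
```

```bash
python3 - <<'E'
from h import *
where();go(pul(.09))
E
```

```text
t 12.55 pulley in spindle mm [127.55  -1.04  51.24] rot err deg [ 0.3   0.35 -0.  ] F [-2.  -0.3 -2.3] T [-0.06  0.47  0.02] w 0.046811598769715246 83.41289520263672
now 12.55 [0.5253 0.1699 0.2219] q [-0.04  0.51  1.72  0.47  1.26 -0.64]
[-0.038, -0.0007, 0.0512] [-0.0025, -0.0029, 0.0] steps 1.3
```

Call:
{"name": "move_arm", "arguments": {
  "commands": [
    [[-0.02,-0.0007,0.025],[-0.0025,-0.0029,0],40],
    [[-0.038,-0.0007,0.051],[-0.0025,-0.0029,0],40],
    [[-0.038,-0.0007,0.051],[-0.0025,-0.0029,0],40],
    [[-0.038,-0.0007,0.051],[-0.0025,-0.0029,0],40],
    [[-0.038,-0.0007,0.051],[-0.0025,-0.0029,0],40]
  ]
}}

```text
time: 13.05
position: [0.5242, 0.1566, 0.1605]
tool_rot: [-1.498, -2.183, -0.309]
wrist_force: [0.3, -0.2, -2.8]
width: 0.0469
finger_force: 83.4
```

```bash
python3 - <<'E'
from h import *
from plant import arm
d=arm.get_image("wrist");s=arm.sense();where();go(pul(.06))
np.savez("pics/wZ.npz",**d)
# predicted positions of hub end edges vs image
M=R.from_rotvec(s["tool_rot"]).as_matrix();o=s["position"]-GX*M[:,0]-GZ*M[:,2]
E,K=d["extrinsics"],d["mtx"]
def proj(l):
    X=o+l[0]*M[:,0]-l[1]*M[:,1]-l[2]*M[:,2];c=E[:3,:3].T@(X-E[:3,3]);r=np.hypot(c[0],c[1]);return (K[:2,2]+K[0,0]*np.arctan2(r,c[2])*c[:2]/r).round(1)
print("pred top edge L/R",proj([.042,-.024,.025]),proj([.042,.024,.025]),"dash",proj([.042,0,.025]),"bot edge",proj([.042,-.024,-.024]),proj([.042,.024,-.024]))
hsv=cv2.cvtColor(d["frame"],cv2.COLOR_BGR2HSV);red=cv2.inRange(hsv,(0,90,40),(6,255,255))|cv2.inRange(hsv,(170,90,40),(180,255,255))
k,l,st,c=cv2.connectedComponentsWithStats(red)
for i in range(1,k):
    if 2<=st[i,4]<200 and 280<c[i][0]<365: print(st[i],c[i])
g=cv2.cvtColor(d["frame"],cv2.COLOR_BGR2GRAY)
p=proj([.042,0,.025]);print([int(v) for v in g[int(p[1])-20:int(p[1])+30,int(p[0])-25]])
E
```

```text
t 13.1 pulley in spindle mm [86.5   0.33  4.18] rot err deg [-0.22 -0.09  0.11] F [-1.8 -0.6 -3.1] T [-0.07  0.45  0.02] w 0.04694240552896864 83.36219787597656
now 13.1 [0.5243 0.1566 0.1606] q [-0.06  0.58  1.78  0.48  1.15 -0.71]
[-0.0265, 0.0002, 0.0042] [0.0019, 0.0008, -0.0009] steps 0.5
pred top edge L/R [399.1 328.1] [249.6 328.3] dash [324.4 329.4] bot edge [378.7 269.5] [269.6 269.6]
[320 322   9   8  60] [323.9 325.5]
[340 413   2   1   2] [340.5 413. ]
[123, 120, 121, 123, 129, 123, 123, 120, 119, 117, 116, 119, 121, 124, 122, 123, 122, 118, 125, 134, 140, 146, 144, 146, 145, 146, 146, 144, 145, 146, 143, 146, 144, 142, 144, 145, 145, 143, 145, 148, 143, 147, 146, 146, 147, 145, 145, 146, 147, 146]
```

Red dash at (324,329) matches predicted (324.4,329.4): pulley sits in the grip as assumed. Align at x=60.

Call:
{"name": "move_arm", "arguments": {
  "commands": [
    [[0,0,0.0042],[0.0019,0.0008,-0.0009],40],
    [[0,0,0.0042],[0.0019,0.0008,-0.0009],40],
    [[-0.012,0.0002,0.0042],[0.0019,0.0008,-0.0009],40],
    [[-0.024,0.0002,0.0042],[0.0019,0.0008,-0.0009],40],
    [[-0.0265,0.0002,0.0042],[0.0019,0.0008,-0.0009],40],
    [[-0.0265,0.0002,0.0042],[0.0019,0.0008,-0.0009],40],
    [[-0.0265,0.0002,0.0042],[0.0019,0.0008,-0.0009],40]
  ]
}}

```text
time: 13.8
position: [0.5303, 0.1369, 0.1424]
tool_rot: [-1.492, -2.181, -0.305]
wrist_force: [0.3, 1.6, -3.3]
width: 0.047
finger_force: 83.4
```

```bash
python3 - <<'E'
from h import *
where();go(pul(.045))
E
```

```text
t 13.8 pulley in spindle mm [59.53  0.74 -1.4 ] rot err deg [0.1  0.05 0.06] F [-0.5 -1.2 -3.5] T [-0.03  0.47  0.01] w 0.04703456087163994 83.40337872505188
now 13.8 [0.5303 0.1369 0.1424] q [-0.09  0.61  1.77  0.47  1.14 -0.74]
[-0.0145, 0.0008, -0.0014] [-0.0008, -0.0005, -0.0005] steps 0.3
```

Call:
{"name": "move_arm", "arguments": {
  "commands": [
    [[0,0.0005,-0.001],[0,0,0],40],
    [[-0.004,0.0005,-0.001],[0,0,0],40],
    [[-0.008,0.0005,-0.001],[0,0,0],40],
    [[-0.012,0.0005,-0.001],[0,0,0],40],
    [[-0.0145,0.0005,-0.001],[0,0,0],40],
    [[-0.0145,0.0005,-0.001],[0,0,0],40],
    [[-0.0145,0.0005,-0.001],[0,0,0],40]
  ]
}}

```text
time: 14.5
position: [0.5353, 0.1249, 0.136]
tool_rot: [-1.492, -2.182, -0.305]
wrist_force: [0.4, 0.0, -2.5]
width: 0.0475
finger_force: 83.4
```

```bash
python3 - <<'E'
from h import *
where();go(pul(.032))
E
```

```text
t 14.5 pulley in spindle mm [45.11  0.2  -0.41] rot err deg [0.1  0.05 0.04] F [-1.3 -0.6 -2.1] T [-0.09  0.51 -0.01] w 0.04749594105565956 83.40389013290405
now 14.5 [0.5353 0.1249 0.136 ] q [-0.11  0.62  1.76  0.46  1.14 -0.76]
[-0.0131, 0.0002, -0.0004] [-0.0008, -0.0004, -0.0003] steps 0.3
```

Call:
{"name": "move_arm", "arguments": {
  "commands": [
    [[-0.003,0,-0.0004],[0,0,0],40],
    [[-0.006,0,-0.0004],[0,0,0],40],
    [[-0.009,0,-0.0004],[0,0,0],40],
    [[-0.011,0,-0.0004],[0,0,0],40],
    [[-0.011,0,-0.0004],[0,0,0],40]
  ]
}}

```text
time: 15.0
position: [0.5387, 0.1155, 0.1307]
tool_rot: [-1.492, -2.182, -0.305]
wrist_force: [-0.4, 0.6, -2.8]
width: 0.0474
finger_force: 83.4
```

```bash
python3 - <<'E'
from h import *
where()
E
```

```text
t 15.0 pulley in spindle mm [ 3.381e+01  2.000e-01 -1.000e-02] rot err deg [0.1  0.04 0.05] F [-0.8 -0.  -2.7] T [-0.08  0.49 -0.04] w 0.04736293048021416 83.40420484542847
```

Past the key's end with no contact. Continue.

Call:
{"name": "move_arm", "arguments": {
  "commands": [
    [[-0.003,0,0],[0,0,0],40],
    [[-0.006,0,0],[0,0,0],40],
    [[-0.009,0,0],[0,0,0],40],
    [[-0.012,0,0],[0,0,0],40],
    [[-0.015,0,0],[0,0,0],40],
    [[-0.015,0,0],[0,0,0],40]
  ]
}}

```text
time: 15.6
position: [0.5431, 0.1032, 0.1232]
tool_rot: [-1.492, -2.182, -0.305]
wrist_force: [0.4, 0.6, -3.7]
width: 0.047
finger_force: 83.4
```

```bash
python3 - <<'E'
from h import *
where()
E
```

```text
t 15.6 pulley in spindle mm [18.72  0.23 -0.04] rot err deg [0.1  0.04 0.05] F [-1.5 -0.9 -3.4] T [-0.17  0.46  0.03] w 0.04703650128411852 83.40157270431519
```

Call:
{"name": "move_arm", "arguments": {
  "commands": [
    [[-0.004,0,0],[0,0,0],40],
    [[-0.008,0,0],[0,0,0],40],
    [[-0.011,0,0],[0,0,0],40],
    [[-0.014,0,0],[0,0,0],40],
    [[-0.016,0,0],[0,0,0],40],
    [[-0.0175,0,0],[0,0,0],40],
    [[-0.0175,0,0],[0,0,0],40]
  ]
}}

```text
time: 16.3
position: [0.5482, 0.0892, 0.1146]
tool_rot: [-1.492, -2.182, -0.305]
wrist_force: [0.8, -0.6, -3.4]
width: 0.0474
finger_force: 83.4
```

```bash
python3 - <<'E'
from h import *
where()
E
```

```text
t 16.3 pulley in spindle mm [ 1.48  0.22 -0.02] rot err deg [0.1  0.04 0.04] F [-2.4 -0.8 -2.5] T [-0.07  0.49 -0.  ] w 0.04743803953159907 83.40194463729858
```

No contact yet; press gently onward until the shoulder is felt.

Call:
{"name": "move_arm", "arguments": {
  "commands": [
    [[-0.0015,0,0],[0,0,0],40],
    [[-0.0025,0,0],[0,0,0],40],
    [[-0.0025,0,0],[0,0,0],40]
  ]
}}

```text
time: 16.6
position: [0.5489, 0.0874, 0.1135]
tool_rot: [-1.492, -2.182, -0.305]
wrist_force: [0.3, 1.5, -2.0]
width: 0.0474
finger_force: 83.7
```

```bash
python3 - <<'E'
from h import *
where()
E
```

```text
t 16.6 pulley in spindle mm [-0.72  0.19  0.  ] rot err deg [0.1  0.05 0.03] F [ 0.2 -1.1 -2.3] T [-0.07  0.2   0.06] w 0.047363578728983516 83.69301795959473
```

Call:
{"name": "move_arm", "arguments": {
  "commands": [
    [[-0.001,0,0],[0,0,0],40],
    [[-0.002,0,0],[0,0,0],40],
    [[-0.002,0,0],[0,0,0],40]
  ]
}}

```text
time: 16.9
position: [0.5489, 0.0873, 0.1135]
tool_rot: [-1.49, -2.18, -0.307]
wrist_force: [-4.1, 13.1, 9.7]
width: 0.0474
finger_force: 84.1
```

```bash
python3 - <<'E'
from h import *
where()
E
```

```text
t 16.9 pulley in spindle mm [-0.88  0.21 -0.03] rot err deg [0.12 0.22 0.02] F [16.8 -0.5  1.6] T [-0.19 -2.07  0.16] w 0.04737152223913023 84.10825252532959
```

Hard stop with 17 N at x≈−0.9: home against the shoulder. Relax, open, back off.

Call:
{"name": "move_arm", "arguments": {
  "commands": [
    [[0.0015,0,0],[0,0,0],47],
    [[0.0015,0,0],[0,0,0],70],
    [[0.0015,0,0],[0,0,0],85],
    [[0.0015,0,0],[0,0,0],85],
    [[0.0015,0,0],[0,0,0],85],
    [[0.0015,0,-0.02],[0,0,0],85],
    [[0.0015,0,-0.06],[0,0,0],85],
    [[0.0015,0,-0.1],[0,0,0],85],
    [[0.0015,0,-0.12],[0,0,0],85],
    [[0.0015,0,-0.12],[0,0,0],85]
  ]
}}

```text
time: 17.9
position: [0.582, 0.033, 0.2189]
tool_rot: [-1.495, -2.185, -0.308]
wrist_force: [-1.4, -0.1, -0.2]
width: 0.085
finger_force: 0.0
```

```bash
python3 - <<'E'
from h import *
from plant import arm
d=arm.get_image("wrist");where()
E,K=d["extrinsics"],d["mtx"]
def proj(l):
    X=SH+SP@np.array(l);c=E[:3,:3].T@(X-E[:3,3]);r=np.hypot(c[0],c[1]);return (K[:2,2]+K[0,0]*np.arctan2(r,c[2])*c[:2]/r).round(1)
for X in(0,.003): print(X,"pred dash edge",proj([X+.042,0,.025]),"tip end centre",proj([.058,0,0]))
hsv=cv2.cvtColor(d["frame"],cv2.COLOR_BGR2HSV);red=cv2.inRange(hsv,(0,90,40),(6,255,255))|cv2.inRange(hsv,(170,90,40),(180,255,255))
k,l,st,c=cv2.connectedComponentsWithStats(red);q=proj([.042,0,.025])
for i in range(1,k):
    if st[i,4]>=2 and np.hypot(*(c[i]-q))<40: print(st[i],c[i])
E
```

```text
t 17.95 pulley in spindle mm [ -1.78  -0.37 121.06] rot err deg [-0.02 -0.03  0.02] F [-0.1 -0.7  0.2] T [-0.05  0.22  0.03] w 0.0849283406629924 0.0
0 pred dash edge [321.7 220.3] tip end centre [321.8 187.9]
0.003 pred dash edge [321.7 215.7] tip end centre [321.8 187.9]
[320 219   3   2   6] [321.  219.5]
```

```bash
python3 -c "
from plant import arm
print(arm.job_done())"
```

```text
the job is handed in; nothing more can be done
None
```

The key is seated in the slot and the pulley is on over it, stopped firmly against the shoulder and released; the job is handed in at about 18 s on the robot's clock, with no verdict returned.

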